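Angle a vial carrier past the reader post into its loading dock

TASK

Load the grey vial carrier into the aluminium loading dock: angle its left end in behind the reader post, then swing the right end in after it, until the carrier lies home with its long back side flat against the dock's back rail. The vials stand loose in it, so only push it along the bench, gently, with the fingertips or the outside of the fingers; do not grip or lift it, keep the three vials standing in their seats, and leave the jars, the small bottle and the nozzle cassette round about where they are.

Things in the scene. Friction and masses are not known exactly. Their poses are not given: they have to be found in the camera images.
- carrier: Vial carrier: grey plastic bar, 240 mm long (its y; +y is the left end, with a striped paper label on the front side), 40 wide (x; -x front, +x back), 30 high, eight square seats in a row. Origin: middle of its underside. Slides on the bench; about 0.5 kg with the vials, give or take 0.1. Its sides are upright: push below 25 mm height or it may tip.
- dock: Loading dock, fixed, no floor plate. Origin: on the bench where the middle of the carrier's underside is when home; home, both have parallel axes (x away from the robot into the dock, y left, z up). Walls 26 mm high. Back rail's inner face at x = +20 mm, full length. Open towards -x but for the post. Between post and right cheek only 206 mm: the carrier enters only aslant, left end first.
- left_cheek (a point): Middle of the left end wall's inner face, at the bench: x = -15, y = +128 mm in the dock's axes. The wall runs along dock x from -50 to +20 mm, 12 mm thick, 26 mm high.
- right_cheek (a point): Middle of the right end wall's inner face, at the bench: x = -2, y = -128 mm in the dock's axes. The wall runs along dock x from -24 to +20 mm, 12 mm thick, 26 mm high, then flares outwards to x = -45 mm.
- post_base (a point): Reader post, part of the dock: foot of its axis, at dock x = -62, y = +90 mm. Steel pillar 24 mm thick, 32 mm high, topped by a black code reader 24 mm wide (dock y), from x = -84 to -50 mm, up to 58 mm height. 70 mm are free between it and the back rail. A foot strip 4 mm high leads from it to the left; a thin cable hangs at its front.
- vial_0: Small vial, 23 mm in diameter, 50 mm high, standing loose in a seat of the carrier (seat centre at carrier y = +70 mm, seat floor 6 mm above the bench, seat 24 mm deep); origin at the middle of its underside, top at 56 mm above the bench.
- vial_1: The same, in the seat at carrier y = -14 mm.
- vial_2: The same, in the seat at carrier y = -70 mm.
- spec_jar: Bystander: clear jar with a wide screw lid, 47 mm in diameter, 80 mm high, standing to the right of the dock. Origin at the middle of its underside.
- spec_jar_front: Bystander: a like jar, 47 mm in diameter, 80 mm high, standing near the front edge of the bench on the left. Origin at the middle of its underside.
- buffer: Bystander: small bottle, 57 mm in diameter, 125 mm high, standing on the left. Origin at the middle of its underside.
- cassette: Bystander: black nozzle cassette, 32 x 110 x 34 mm, lying at the front right. Origin at the middle of its underside.

How it is judged:
At the end, for the whole second after the job is handed in: The carrier lies still and flat on the bench between the dock's cheeks, its back side against the back rail (its centre within 6 mm of home towards the front, within 12 mm along the dock, parallel within 2 degrees), and the three vials stand upright in their seats (x of carrier in the frame of dock between -0.006 and 0.004 m and y of carrier in the frame of dock between -0.012 and 0.012 m and angle between the y axis of carrier and the y axis of dock, either way round below 0.035 rad and height (world z) of carrier below 0.004 m and angle between carrier's own z axis and vertical below 0.05 rad and angle between each of vial_0, vial_1, vial_2's own z axis and vertical below 0.2 rad and horizontal distance between each of vial_0, vial_2 and carrier below 0.076 m and horizontal distance between vial_1 and carrier below 0.02 m and linear speed of carrier below 0.01 m/s); the robot touches nothing.
It fails at once if the carrier is lifted or tipped (height (world z) of carrier above 0.01 m or angle between carrier's own z axis and vertical above 0.17 rad).
It fails at once if the carrier is gripped or pushed roughly (over 60 N from the fingers) (contact force between the fingers and carrier above 60 N).
It fails at once if a vial is tipped or taken out of its seat (angle between any of vial_0, vial_1, vial_2's own z axis and vertical above 0.35 rad or height (world z) of any of vial_0, vial_1, vial_2 above 0.022 m).
It fails at once if a jar, the small bottle or the cassette is disturbed (distance of any of spec_jar, spec_jar_front, buffer, cassette from where it was at the start of the episode above 0.015 m).
It also fails if it takes over 72 s, if anything falls off the work surface, if the arm or the gripper's body presses on something with over 40 N, if the wrist force passes 120 N, or if a joint passes its speed limit or range.

ROBOT

A 7-joint arm with a two-finger parallel gripper is mounted at the origin on a cart in front of the work surface, level with it; the furniture and walls round the work are solid. World frame = base frame: x ahead of the robot, y to its left, z up, the work surface at z = 0. Lengths are in m, angles in rad, forces in N, time in s.
With the tool pointing down it reaches from about 0.35 to 0.9 m from the base axis. Payload 19.9 kg.
Tool frame: the origin (TCP) lies between the finger pads; the fingertips stand 17 mm ahead of it and the grasp point (between the pads) lies 2 mm behind it; z points along the fingers, y is the line along which they close (so a half turn about z gives the same grasp; the last joint's range is limited). The gripper opens to 94 mm and grips with 3 to 60 N. Pads are 16 mm wide; open, the fingers measure 119 mm over their backs; the gripper's body (75 mm by 177 mm) begins 78 mm behind the grasp point.
Start: joints at [1.103, 0.417, -0.01, 1.614, 0.005, 1.111, -0.053], TCP at [0.259, -0.569, 0.222] pointing down, gripper open.
Joint ranges: [-2.81, 2.81], [-0.39, 2.02], [-1.27, 1.25], [0.06, 2.57], [-1.19, 4.33], [0.19, 2], [-2.82, 2.82]. Speed limits (rad/s): [1.89, 1.89, 2.39, 2.39, 3.01, 3.01, 3.01].

INTERFACE

Orientations are given as [roll, pitch, yaw] about the fixed x, y, z axes, in that order (R = Rz(yaw) Ry(pitch) Rx(roll)).
In Python, from cell import sensors, imaging, workorder gives the robot as it stands.
- The arm moves only by the shell command python3 -m creep 'ROWS' [FORCE]. ROWS is JSON, a list that holds one entry, the list of rows, each a list of 7 numbers: the shift along the tool's x, y, z in m, then the turn, a rotation vector about the tool's x, y, z in degrees, then the finger opening in m, from 0 to 0.094. In form: [[[dx, dy, dz, ax, ay, az, fingers], ...]]. A call has 1 to 12 rows; each row shifts and turns the commanded pose from where the row before left it, along the tool's axes as they then stand; what a row does not reach is not made up. A row lasts 1/8 s, in which the tool goes at most 62.5 mm and 10.7 degrees, less where a joint would pass 70% of its speed; a pose out of reach is approached as far as the arm can. A call with a gripper value outside its range is refused whole. The fingers move at their own pace and stop on an object; FORCE is the grip in N (left out, the last holds). Time passes only in rows, so rows that do not move let the fingers close. It gives the time, the measured TCP pose, the force, the opening and the grip force at its end, in the units of the state.
- sensors.observe(): the state, without advancing time (a new reading comes with each control period).
- imaging.capture(name): name is "side" or "top" or "wrist"; returns the picture (420x560x3 uint8, blue, green, red); there is no depth.
- imaging.calibration(name): a dict with "fovy" (degrees; the focal length in pixels is half the picture's height over the tangent of half this angle, whatever the lens; pixels are square), "cx", "cy" (the principal point, pixels), "D" ([k1, k2, p1, p2, k3] as OpenCV has them; the pictures are not rectified), "R" (3x3) and "t" (3): a world point X has camera coordinates R X + t. Camera axes: x right, y down, z forward; pixel columns grow to the right and rows downward; lengths in m; the calibration is good to about 2 mm. A picture is of the moment at which its call begins: read the wrist's pose just before it. calibration takes no time and is no camera call; for the wrist camera it gives the pose at the moment of the call.
- workorder.sign_off(): hands the job in; it is judged then, once.
The state is a dict: "time_s": time; "joint_pos": joint angles; "qd": joint speeds; "tau": joint torques, N m; "tcp_pos": TCP position; "tool_rot": TCP orientation; "ft_force": force on the tool from outside, world axes, zero at the start; "ft_torque": the same for the moment, N m; "width": opening from 0.0 (shut) to 1.0 (fully open); "grasp_force": force on a finger pad.
Only numpy, scipy, OpenCV 4.12 (cv2) and the standard library are available. Lean on these libraries where they do the work, as an engineer would, in place of code of your own. Each camera call takes 0.05 s, during which the arm holds its last target. There are 200 camera calls.

## Working session

There is one attempt and no reset: what is moved stays moved. The work goes in short steps, Python scripts to look and compute and a shell command to move; the robot and the scene stay as the last step left them, time stands still between calls to the robot, and variables do not carry over. Pictures are saved under pics/ and viewed, at most 10 in all, crops included, and the job is handed in when it is done.

```bash
ls; mkdir -p pics; cat > h.py <<'E'
import numpy as np,cv2
from cell import sensors,imaging,workorder
def cal(n):
    c=imaging.calibration(n);f=210/np.tan(np.radians(c["fovy"])/2)
    K=np.array([[f,0,c["cx"]],[0,f,c["cy"]],[0,0,1]]);return K,np.array(c["D"],float),np.array(c["R"]),np.array(c["t"])
def ray(n,uv,z):
    K,D,R,t=cal(n);p=cv2.undistortPoints(np.array(uv,float).reshape(-1,1,2),K,D)[:,0]
    d=np.c_[p,np.ones(len(p))]@R;o=-R.T@t
    return o+d*((z-o[2])/d[:,2])[:,None]
def proj(n,X):
    K,D,R,t=cal(n);return cv2.projectPoints(np.array(X,float).reshape(-1,3),cv2.Rodrigues(R)[0],t,K,D)[0][:,0]
E
python3 - <<'E'
from h import *
for n in("top","side"):cv2.imwrite(f"pics/{n}0.png",imaging.capture(n));K,D,R,t=cal(n);print(n,-R.T@t,K[0,0])
s=sensors.observe();print(s)
E
```

```text
pics
top [ 0.43206829 -0.08987669  1.41326639] 488.8410528000446
side [-0.01479173  0.65828953  0.79070243] 474.8309562623865
{'time_s': 0.1, 'joint_pos': array([ 1.10250383,  0.41792735, -0.01030646,  1.61410236,  0.00472624,
        1.11073449, -0.0530116 ]), 'qd': array([ 0.00172362, -0.00274349,  0.0007045 , -0.00168605, -0.0009862 ,
        0.00025524,  0.00106738]), 'tau': array([ 2.28399069e-03, -8.52576613e+01,  6.40576389e-01, -4.26692748e+01,
       -4.88488900e-02,  1.64013938e-02, -3.13020436e-06]), 'tcp_pos': array([ 0.25857024, -0.56864309,  0.22188457]), 'tool_rot': array([-3.14044939e+00,  1.10155442e-04,  4.26803730e-01]), 'ft_force': array([ 0.47386232,  0.30868335, -0.09531665]), 'ft_torque': array([-0.01512557,  0.01680759, -0.03988476]), 'grasp_force': 0.0, 'width': 1.003103545912698}
```

View pics/top0.png

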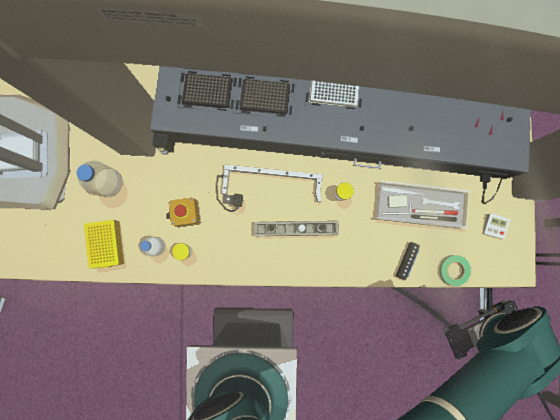

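View pics/side0.png

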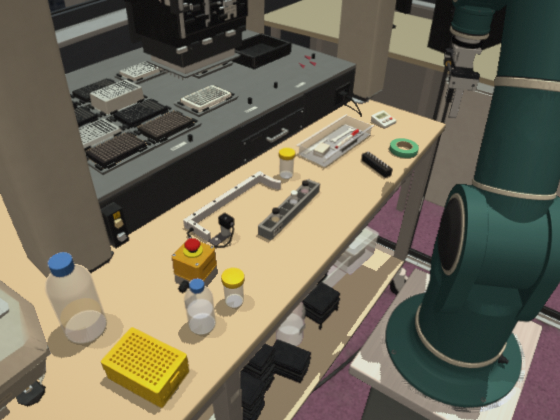

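The top view shows the dock's back rail from (222,168) to (322,178), and the reader at (232,200). The carrier spans (252..339, 228), the jars are at (345,190) and (181,251), the bottle at (151,245) and the cassette at (408,260). Next I'll enlarge the dock and carrier area.

```bash
python3 - <<'E'
from h import *
im=cv2.imread("pics/top0.png")[155:255,205:360]
cv2.imwrite("pics/crop0.png",cv2.resize(im,None,fx=5,fy=5,interpolation=cv2.INTER_CUBIC))
E
```

```text
(no output)
```

View pics/crop0.png

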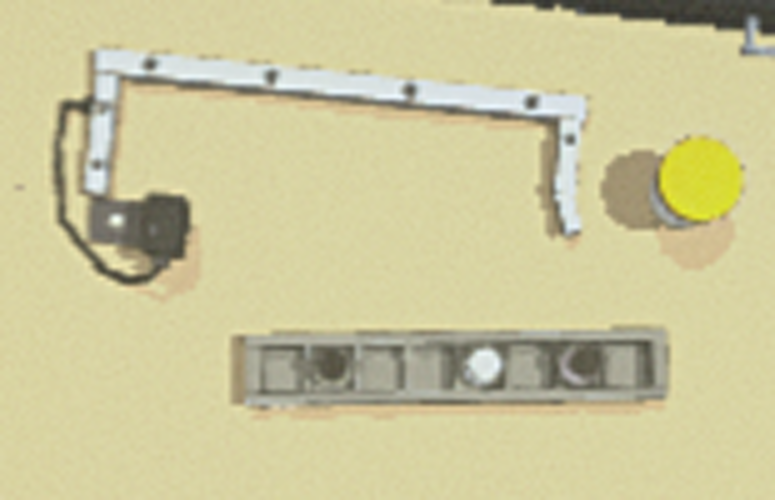

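The crop shows the rail's inner edge from (117,75) to (558,120), the left cheek end at (97,193), the reader's right edge at x=188, and the right flare tip at (573,235). The carrier top corners are (245,337), (667,327), (667,397) and (247,405).

```bash
cat >> h.py <<'E'
def cr(p): return (np.array(p,float)+.5)/5-.5+[205,155]
E
python3 - <<'E'
from h import *
np.set_printoptions(precision=4,suppress=True)
L,R=ray("top",cr([(117,75),(558,120)]),.026)[:,:2]
print("inner corners",L,R,np.linalg.norm(L-R))
yd=(L-R)/np.linalg.norm(L-R);xd=np.array([yd[1],-yd[0]])
o=(L+R)/2-.02*xd; print("dock",o,"yaw deg",np.degrees(np.arctan2(xd[1],xd[0])))
c=ray("top",cr([(245,337),(667,327),(667,397),(247,405)]),.03)[:,:2]
cc=c.mean(0);v=c[0]+c[3]-c[1]-c[2];print("carrier",cc,"yaw",np.degrees(np.arctan2(-v[0],v[1])),np.linalg.norm(v)/2)
A=np.c_[xd,yd];print("carrier in dock",(cc-o)@A, "post",o+A@[-.062,.09])
rd=ray("top",cr([(188,197),(188,258),(150,260)]),.058)[:,:2];print("reader in dock",(rd-o)@A)
for nm,p,z in(("jar",(345,190.5),.08),("jarf",(181,251),.08),("buf",(150,244),.125),("cas",(408,260),.034)):
  w=ray("top",[p],z)[0,:2];print(nm,w,(w-o)@A)
E
```

```text
inner corners [0.6622 0.0457] [ 0.6404 -0.2077] 0.25436397800333754
dock [ 0.6314 -0.0792] yaw deg -4.932996432071505
carrier [ 0.4978 -0.1513] yaw 2.125385648556513 0.23912634344557687
carrier in dock [-0.1269 -0.0833] post [0.5773 0.0158]
reader in dock [[-0.0494  0.0765]
 [-0.0834  0.0728]
 [-0.0867  0.0938]]
jar [ 0.6007 -0.283 ] [-0.0131 -0.2057]
jarf [0.427  0.1642] [-0.2245  0.225 ]
buf [0.444  0.2393] [-0.214   0.3013]
cas [ 0.4108 -0.4723] [-0.186  -0.4106]
```

Everything agrees: dock at (0.631, -0.079) with yaw -4.9°, carrier at dock (-127, -83) mm and +7°. The plan:
1. Straddle the carrier with the open fingers and turn it about 40° clockwise by couple pushing.
2. Push it endwise in behind the post.
3. Swing the right end in.

First I move above the carrier.

```bash
cat >> h.py <<'E'
O=np.array([.6314,-.0792]);DY=-4.93
def rot(a): a=np.radians(a);return np.array([[np.cos(a),-np.sin(a)],[np.sin(a),np.cos(a)]])
def d2w(p): return O+rot(DY)@np.array(p)
def w2d(p): return rot(-DY)@(np.array(p)-O)
def st():
    s=sensors.observe();y=np.degrees(s["tool_rot"][2]);print("t",round(s["time_s"],2),"tcp",s["tcp_pos"].round(4),"dock",w2d(s["tcp_pos"][:2]).round(4),"yaw",y.round(2),"F",s["ft_force"].round(1));return s["tcp_pos"],y
def go(target):  # world xy(z) -> tool shift
    p,y=st();d=np.array(target)[:2]-p[:2];c,s=np.cos(np.radians(y)),np.sin(np.radians(y))
    print("tool shift",round(c*d[0]+s*d[1],4),round(s*d[0]-c*d[1],4),"dz",(round(p[2]-target[2],4) if len(target)>2 else ""))
E
python3 -m creep '[[[0,0,0,0,0,-9.2,0.094],[0,0,0,0,0,-9.2,0.094],[0,0,0,0,0,-9.2,0.094],[0.053,-0.0076,0,0,0,0,0.094],[0.053,-0.0076,0,0,0,0,0.094],[0.053,-0.0076,0,0,0,0,0.094],[0.053,-0.0076,0,0,0,0,0.094],[0.053,-0.0076,0,0,0,0,0.094],[0.053,-0.0076,0,0,0,0,0.094],[0.053,-0.0076,0,0,0,0,0.094],[0.053,-0.0076,0,0,0,0,0.094],[0.053,-0.0076,0,0,0,0,0.094]]]'
python3 -c "
from h import *
go([.4978,-.1513,.027])"
```

```text
time_s: 1.6
tcp_pos: [0.4986, -0.1491, 0.2224]
tool_rot: [-3.141, 0.0, 0.908]
ft_force: [1.5, -1.2, -0.4]
width: 1.002
grasp_force: 0.0
t 1.6 tcp [ 0.4986 -0.1491  0.2224] dock [-0.1263 -0.0811] yaw 52.04 F [ 1.5 -1.2 -0.4]
tool shift -0.0022 0.0007 dz 0.1954
```

```bash
python3 -m creep '[[[-0.0022,0.0007,0.03,0,0,0,0.094],[0,0,0.04,0,0,0,0.094],[0,0,0.04,0,0,0,0.094],[0,0,0.03,0,0,0,0.094],[0,0,0.02,0,0,0,0.094],[0,0,0.015,0,0,0,0.094],[0,0,0.011,0,0,0,0.094],[0,0,0.0075,0,0,0,0.094],[0,0,0,0,0,0,0.094]]]'
python3 - <<'E'
from h import *
st();cv2.imwrite("pics/s1.png",imaging.capture("side"))
E
```

```text
time_s: 2.72
tcp_pos: [0.4972, -0.1528, 0.0288]
tool_rot: [-3.141, 0.0, 0.909]
ft_force: [-0.2, -0.6, -0.1]
width: 1.0
grasp_force: 0.0
t 2.73 tcp [ 0.4972 -0.1528  0.0288] dock [-0.1273 -0.0849] yaw 52.06 F [-0.2 -0.6 -0.1]
```

View pics/s1.png

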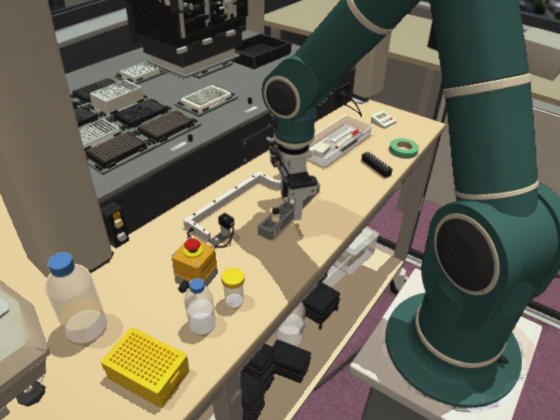

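The gripper straddles the carrier (finger at (297,210)) without contact. Now I turn it clockwise.

```bash
python3 -m creep '[[[0,0,0,0,0,5,0.094],[0,0,0,0,0,5,0.094],[0,0,0,0,0,4,0.094],[0,0,0,0,0,4,0.094],[0,0,0,0,0,4,0.094],[0,0,0,0,0,4,0.094],[0,0,0,0,0,4,0.094],[0,0,0,0,0,4,0.094],[0,0,0,0,0,4,0.094],[0,0,0,0,0,4,0.094],[0,0,0,0,0,4,0.094],[0,0,0,0,0,4,0.094]]]'; python3 -m creep '[[[0,0,0,0,0,4,0.094],[0,0,0,0,0,4,0.094],[0,0,0,0,0,0,0.094]]]'
python3 - <<'E'
from h import *
st();im=imaging.capture("top");cv2.imwrite("pics/t2.png",im)
cv2.imwrite("pics/crop2.png",cv2.resize(im[155:255,205:360],None,fx=5,fy=5,interpolation=cv2.INTER_CUBIC))
E
```

```text
time_s: 4.28
tcp_pos: [0.4977, -0.1529, 0.0296]
tool_rot: [3.141, -0.001, 0.034]
ft_force: [-0.1, 0.1, -0.4]
width: 1.001
grasp_force: 1.4
time_s: 4.65
tcp_pos: [0.4976, -0.1528, 0.0295]
tool_rot: [3.142, -0.001, -0.103]
ft_force: [-0.2, 0.1, 0.3]
width: 0.999
grasp_force: 0.0
t 4.65 tcp [ 0.4976 -0.1528  0.0295] dock [-0.1269 -0.0849] yaw -5.92 F [-0.2  0.1  0.3]
```

View pics/crop2.png

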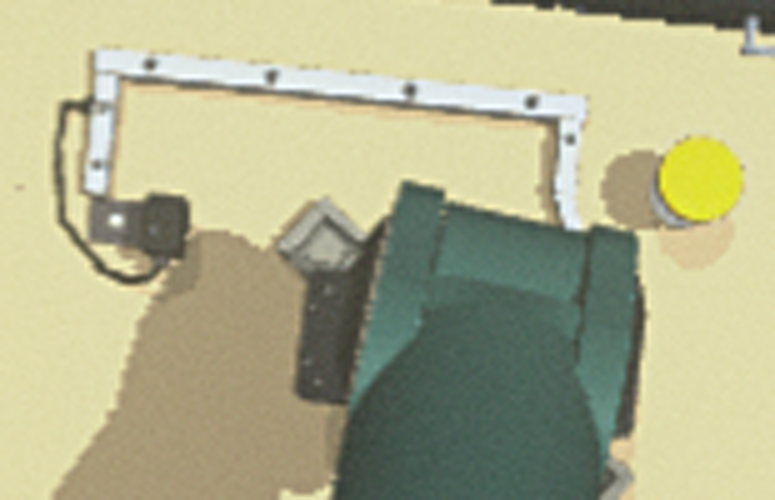

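The carrier has turned. Its left end corners are at (322,197) for the back and (280,247) for the front, so yaw is roughly -40°.

```bash
python3 - <<'E'
from h import *
a,b=[w2d(p) for p in ray("top",cr([(322,197),(280,247)]),.03)[:,:2]]
x=a-b;th=np.degrees(np.arctan2(x[1],x[0]));print(a,b,np.linalg.norm(x),th)
M=rot(th);c=(a+b)/2-M@[0,.12];print("centre",c)
for th2 in(th,-35,-32):
  print(th2,"post corner in carrier",rot(-th2)@(np.array([-.05,.078])-c), "end face",c-rot(th2)@[0,.12],d2w(c-rot(th2)@[0,.12]))
E
```

```text
[-0.03863679  0.00269525] [-0.06951549  0.02349726] 0.037231944284371384 -33.966910884752906
centre [-0.12112183 -0.08642699]
-33.966910884752906 post corner in carrier [-0.03288204  0.17610599] end face [-0.18816751 -0.18595023] [ 0.42794833 -0.24829145]
-35 post corner in carrier [-0.03605186  0.17548451] end face [-0.189951   -0.18472523] [ 0.42627671 -0.24691771]
-32 post corner in carrier [-0.0268183   0.17713082] end face [-0.18471214 -0.18819276] [ 0.4311982  -0.25082263]
```

```bash
python3 -m creep '[[[0,0,-0.03,0,0,0,0.094],[0,0,-0.03,0,0,5.5,0.094],[0,0,-0.03,0,0,5.5,0.094],[0,0,0,0,0,5.5,0.094],[0,0,0,0,0,5.5,0.094],[0,0,0,0,0,5.5,0.094],[0,0,0,0,0,5.5,0.094],[0,0,0,0,0,0,0.094]]]'
python3 - <<'E'
from h import *
c=np.array([-.121,-.0864]);t=d2w(c+rot(-34)@[-.045,-.015]);print(t);go([*t,.030])
t=d2w(np.array([-.097,-.093])+rot(-25)@[-.028,-.015]);print("push end",t)
cv2.imwrite("pics/w3.png",imaging.capture("wrist"))
E
```

```text
time_s: 5.7
tcp_pos: [0.4973, -0.1528, 0.1191]
tool_rot: [-3.142, -0.0, -0.678]
ft_force: [-0.0, 0.2, -0.5]
width: 0.999
grasp_force: 0.0
[ 0.45899085 -0.13827383]
t 5.7 tcp [ 0.4973 -0.1528  0.1191] dock [-0.1272 -0.0849] yaw -38.84 F [-0.   0.2 -0.5]
tool shift -0.039 0.0127 dz 0.0891
push end [ 0.49501665 -0.16254907]
```

View pics/w3.png

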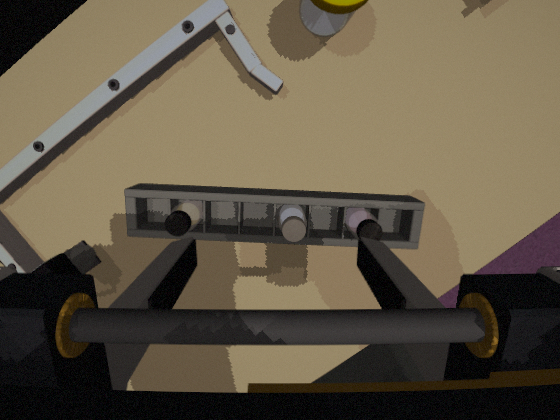

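The wrist view shows the carrier with its top corners at LB (127,185), RB (422,200), RF (419,247) and LF (126,235), all vials upright. I'll localise it from these.

```bash
cat >> h.py <<'E'
def carr(n,px): # LB,RB,RF,LF top corners
    p=np.array([w2d(q) for q in ray(n,px,.03)[:,:2]]);c=p.mean(0);v=p[0]+p[3]-p[1]-p[2]
    th=np.degrees(np.arctan2(-v[0],v[1]));print("carrier dock",c.round(4),"th",th.round(2),"len",np.linalg.norm(v)/2,"wid",np.linalg.norm(p[0]+p[1]-p[2]-p[3])/2);return c,th
E
python3 - <<'E'
from h import *
c,th=carr("wrist",[(127,185),(422,200),(419,247),(126,235)])
go([*d2w(c+rot(th)@[-.045,-.015]),.03])
for p in ray("wrist",[(0,193),(230,16)],.026): print(w2d(p[:2]))
E
```

```text
carrier dock [-0.1253 -0.0844] th -36.49 len 0.23660152307428525 wid 0.04040512317097625
t 5.75 tcp [ 0.4974 -0.1528  0.1191] dock [-0.1272 -0.0848] yaw -38.75 F [-0.3 -0.5  0.5]
tool shift -0.0443 0.0115 dz 0.0891
[0.0171809  0.09352413]
[ 0.01467766 -0.14041661]
```

```bash
python3 -m creep '[[[-0.022,0.006,0,0,0,2,0.094],[-0.022,0.006,0,0,0,0,0.094],[0,0,0.03,0,0,0,0.094],[0,0,0.03,0,0,0,0.094],[0,0,0.02,0,0,0,0.094],[0,0,0.009,0,0,0,0.094],[0,0,0,0,0,0,0.094]]]'
python3 - <<'E'
from h import *
go(d2w(np.array([-.097,-.093])+rot(-25)@[-.028,-.015]))
E
```

```text
time_s: 6.62
tcp_pos: [0.4558, -0.1338, 0.0299]
tool_rot: [3.141, 0.001, -0.713]
ft_force: [0.1, -0.3, 0.3]
width: 1.0
grasp_force: 0.0
t 6.62 tcp [ 0.4558 -0.1338  0.0299] dock [-0.1703 -0.0695] yaw -40.88 F [ 0.1 -0.3  0.3]
tool shift 0.0485 -0.004 dz
```

```bash
python3 -m creep '[[[0.006,0,0,0,0,0,0.094],[0.006,0,0,0,0,0,0.094],[0.005,0,0,0,0,0,0.094],[0.004,0,0,0,0,-1.2,0.094],[0.004,0,0,0,0,-1.2,0.094],[0.004,0,0,0,0,-1.2,0.094],[0.004,-0.001,0,0,0,-1.2,0.094],[0.004,-0.001,0,0,0,-1.2,0.094],[0.004,-0.001,0,0,0,-1.2,0.094],[0.004,-0.001,0,0,0,-1.2,0.094],[0.003,0,0,0,0,-1.2,0.094],[0.001,0,0,0,0,-1.3,0.094]]]'
python3 -c "
from h import *
st()"
python3 -m creep '[[[-0.01,0,0,0,0,0,0.094],[-0.01,0,0,0,0,0,0.094],[0,0,-0.03,0,0,0,0.094],[0,0,-0.03,0,0,0,0.094],[0,0,-0.03,0,0,0,0.094],[0,0,0,0,0,0,0.094]]]'
python3 - <<'E'
from h import *
st();im=imaging.capture("wrist");cv2.imwrite("pics/w4.png",im)
E
```

```text
time_s: 8.12
tcp_pos: [0.4969, -0.1609, 0.0299]
tool_rot: [-3.142, -0.0, -0.523]
ft_force: [-2.9, 0.4, -0.3]
width: 0.995
grasp_force: 1.1
t 8.12 tcp [ 0.4969 -0.1609  0.0299] dock [-0.127 -0.093] yaw -29.97 F [-2.9  0.4 -0.3]
time_s: 8.88
tcp_pos: [0.48, -0.1507, 0.1218]
tool_rot: [-3.14, -0.003, -0.524]
ft_force: [-0.3, -0.1, -0.3]
width: 0.999
grasp_force: 0.0
t 8.88 tcp [ 0.48   -0.1507  0.1218] dock [-0.1447 -0.0843] yaw -30.05 F [-0.3 -0.1 -0.3]
```

View pics/w4.png

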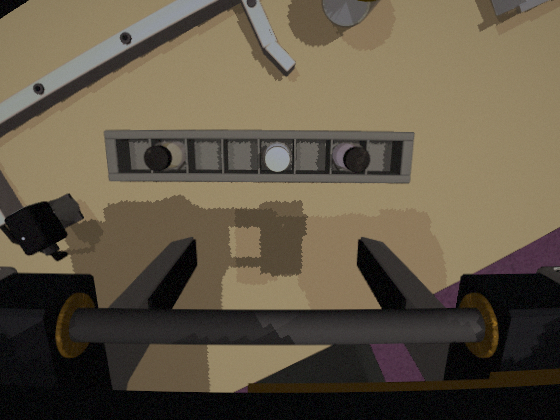

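The carrier lies square to the tool, with corners at LB (105,130), RB (413,132), RF (411,183) and LF (108,183). The vials stand.

```bash
python3 - <<'E'
from h import *
c,th=carr("wrist",[(105,130),(413,132),(411,183),(108,183)])
M=rot(th)
print("post corner in carrier",M.T@(np.array([-.05,.078])-c),"LB",c+M@[.02,.12],"LF",c+M@[-.02,.12])
E=c+M@[0,-.12-.008-.03];print("yaw for push",th+DY+90);go([*d2w(E),.03])
print([w2d(p[:2]) for p in ray("wrist",[(0,136),(240,8)],.026)])
E
```

```text
carrier dock [-0.0953 -0.0928] th -25.3 len 0.2369219163723213 wid 0.040045026546025514
post corner in carrier [-0.03202378  0.17374733] LB [-0.02593397  0.00717575] LF [-0.06209765  0.02426925]
yaw for push 59.77128434729714
t 8.93 tcp [ 0.4793 -0.1506  0.1206] dock [-0.1454 -0.0842] yaw -30.04 F [ 0.5  0.6 -0. ]
tool shift 0.0485 0.1445 dz 0.0906
[array([0.00905388, 0.08774256]), array([ 0.00577262, -0.12636625])]
```

```bash
python3 -m creep '[[[0.012,0.036,0,0,0,0,0.012],[0.012,0.036,0,0,0,0,0.012],[0.012,0.036,0,0,0,0,0.012],[0.012,0.036,0,0,0,0,0.012],[0,0,0,0,0,-10,0.012],[0,0,0,0,0,-10,0.012],[0,0,0,0,0,-10,0.012],[0,0,0,0,0,-10,0.012],[0,0,0,0,0,-10,0.012],[0,0,0,0,0,-10,0.012],[0,0,0,0,0,-10,0.012],[0,0,0,0,0,-10,0.012]]]'; python3 -m creep '[[[0,0,0,0,0,-10,0.012],[0,0,0,0,0,0,0.012],[0,0,0,0,0,0,0.012]]]'
python3 - <<'E'
from h import *
c=np.array([-.0953,-.0928]);go([*d2w(c+rot(-25.3)@[0,-.158]),.03])
cv2.imwrite("pics/w5.png",imaging.capture("wrist"))
E
```

```text
time_s: 10.42
tcp_pos: [0.4482, -0.2988, 0.1187]
tool_rot: [-3.14, -0.0, 0.878]
ft_force: [0.1, -0.3, 0.3]
width: 0.128
grasp_force: 0.0
time_s: 10.8
tcp_pos: [0.4484, -0.2992, 0.1194]
tool_rot: [-3.141, -0.0, 1.042]
ft_force: [0.6, 0.6, -0.1]
width: 0.127
grasp_force: 0.0
t 10.8 tcp [ 0.4484 -0.2992  0.1194] dock [-0.1634 -0.2349] yaw 59.71 F [ 0.6  0.6 -0.1]
tool shift -0.0004 0.0008 dz 0.0894
```

View pics/w5.png

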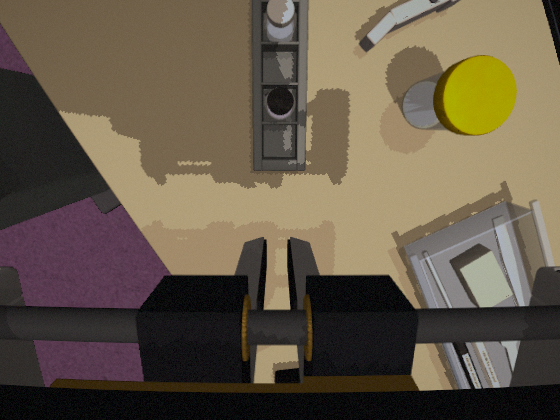

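The wrist view shows the fingers (centre col 278) in line with the carrier's end (cols 254–306, row 170). I descend and push lengthwise in two stages.

```bash
python3 -m creep '[[[0,0,0.03,0,0,0,0.012],[0,0,0.03,0,0,0,0.012],[0,0,0.02,0,0,0,0.012],[0,0,0.009,0,0,0,0.012],[0.01,0,0,0,0,0,0.012],[0.008,0,0,0,0,0,0.012],[0.006,0,0,0,0,0,0.012],[0.006,0,0,0,0,0,0.012],[0.006,0,0,0,0,0,0.012],[0.006,0,0,0,0,0,0.012],[0.006,0,0,0,0,0,0.012],[0.006,0,0,0,0,0,0.012]]]'; python3 -m creep '[[[0.006,0,0,0,0,0,0.012],[0.006,0,0,0,0,0,0.012],[0.006,0,0,0,0,0,0.012],[0.006,0,0,0,0,0,0.012],[0,0,0,0,0,0,0.012]]]'
python3 - <<'E'
from h import *
st();im=imaging.capture("wrist");im2=imaging.capture("top")
o=np.zeros((420,775,3),np.uint8);o[:]=0
o[:,:430]=im[:,70:500];o[:250,430:]=cv2.resize(im2[160:232,205:304],(345,250),interpolation=cv2.INTER_CUBIC);cv2.imwrite("pics/c6.png",o)
E
```

```text
time_s: 12.35
tcp_pos: [0.476, -0.2524, 0.0309]
tool_rot: [-3.141, 0.0, 1.046]
ft_force: [-1.7, -4.4, 2.5]
width: 0.127
grasp_force: 2.2
time_s: 12.98
tcp_pos: [0.4882, -0.231, 0.0308]
tool_rot: [-3.141, -0.001, 1.047]
ft_force: [0.5, -0.5, 0.6]
width: 0.128
grasp_force: 0.0
t 12.97 tcp [ 0.4882 -0.231   0.0308] dock [-0.1296 -0.1635] yaw 60.01 F [ 0.5 -0.5  0.6]
```

View pics/c6.png

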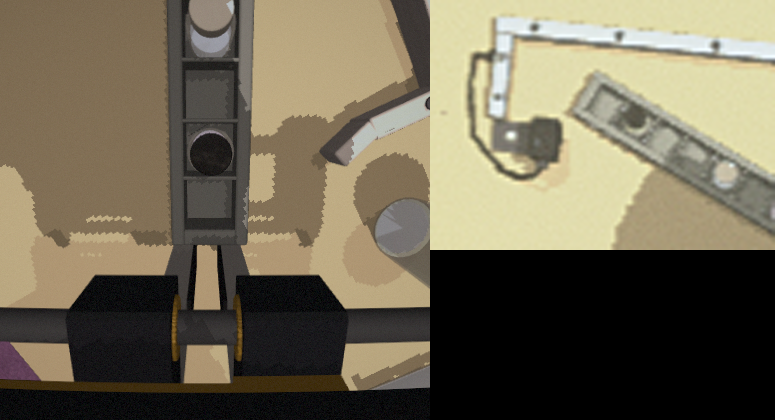

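Still square: the end face is on the fingers, the vials stand, and the left end passes right of the reader with about 10 mm clearance. About 55 mm remains.

```bash
python3 -m creep '[[[0.006,0,0,0,0,0,0.012],[0.006,0,0,0,0,0,0.012],[0.006,0,0,0,0,0,0.012],[0.006,0,0,0,0,0,0.012],[0.006,0,0,0,0,0,0.012],[0.006,0,0,0,0,0,0.012],[0.006,0,0,0,0,0,0.012],[0.004,0,0,0,0,0,0.012],[0.003,0,0,0,0,0,0.012]]]';python3 -m creep '[[[0.002,0,0,0,0,0,0.012],[0.002,0,0,0,0,0,0.012],[0.002,0,0,0,0,0,0.012]]]'
python3 - <<'E'
from h import *
st();im2=imaging.capture("top");cv2.imwrite("pics/t7.png",im2)
E
```

```text
time_s: 14.2
tcp_pos: [0.5125, -0.1894, 0.031]
tool_rot: [-3.142, 0.0, 1.046]
ft_force: [-1.8, -2.3, 0.3]
width: 0.128
grasp_force: 1.2
time_s: 14.58
tcp_pos: [0.5154, -0.1844, 0.0309]
tool_rot: [-3.142, 0.0, 1.046]
ft_force: [-0.9, -1.1, -1.1]
width: 0.125
grasp_force: 1.2
t 14.57 tcp [ 0.5154 -0.1844  0.0309] dock [-0.1066 -0.1147] yaw 59.94 F [-0.9 -1.1 -1.1]
```

```bash
python3 -m creep '[[[0.002,0,0,0,0,0,0.012],[0.002,0,0,0,0,0,0.012],[0.001,0,0,0,0,0,0.012],[0.001,0,0,0,0,0,0.012]]]'
python3 -c "
from h import *
st()"
python3 -m creep '[[[-0.01,0,0,0,0,0,0.012],[-0.01,0,0,0,0,0,0.012],[-0.01,0,-0.03,0,0,0,0.05],[0,0,-0.03,0,0,0,0.094],[0,0,-0.03,0,0,0,0.094],[0,0,0,0,0,10,0.094],[0,0,0,0,0,10,0.094],[0,0,0,0,0,10,0.094],[0,0,0,0,0,10,0.094],[0,0,0,0,0,10,0.094],[0,0,0,0,0,10,0.094],[0,0,0,0,0,10,0.094]]]';python3 -m creep '[[[0,0,0,0,0,10,0.094],[0,0,0,0,0,10,0.094],[0,0,0,0,0,0,0.094]]]'
python3 - <<'E'
from h import *
st();im=imaging.capture("wrist");cv2.imwrite("pics/w8.png",im)
E
```

```text
time_s: 15.12
tcp_pos: [0.5183, -0.1792, 0.0309]
tool_rot: [-3.141, 0.0, 1.046]
ft_force: [-2.2, -3.1, 0.1]
width: 0.131
grasp_force: 1.9
t 15.12 tcp [ 0.5183 -0.1792  0.0309] dock [-0.1041 -0.1094] yaw 59.95 F [-2.2 -3.1  0.1]
time_s: 16.62
tcp_pos: [0.503, -0.2057, 0.1209]
tool_rot: [-3.141, -0.0, -0.182]
ft_force: [0.0, -0.3, -0.8]
width: 1.0
grasp_force: 0.0
time_s: 17.0
tcp_pos: [0.5032, -0.2054, 0.121]
tool_rot: [3.142, -0.0, -0.524]
ft_force: [0.9, 1.2, 0.7]
width: 1.0
grasp_force: 0.0
t 17.0 tcp [ 0.5032 -0.2054  0.121 ] dock [-0.1169 -0.1368] yaw -30.01 F [0.9 1.2 0.7]
```

View pics/w8.png

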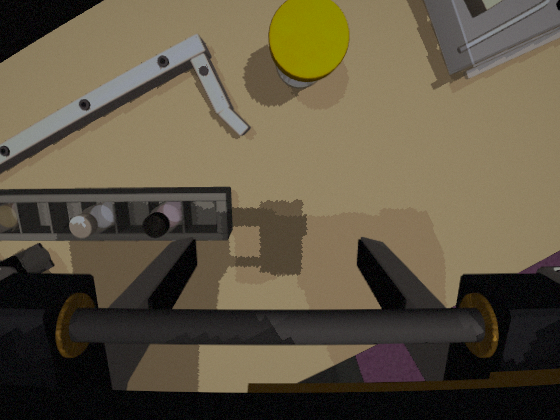

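The last view (that makes ten) shows the right end corners at RB (231,188) and RF (231,240), the dock's inner right corner near (196,58), and the vials standing. From here I go by numbers.

```bash
python3 - <<'E'
from h import *
a,b=[w2d(p[:2]) for p in ray("wrist",[(231,188),(231,240)],.03)]
print("RB",a,"RF",b,"len",np.linalg.norm(a-b),"inner corner",w2d(ray("wrist",[(196,58)],.026)[0,:2]),"flare tip",w2d(ray("wrist",[(238,134)],.026)[0,:2]))
th=-25.05
print("by tool: c",np.array([-.1041,-.1094])+rot(th)@[0,.128],"by cam",(a+b)/2+rot(th)@[0,.12])
c=np.array([-.1041,-.1094])+rot(th)@[0,.128]
print("LB",c+rot(th)@[.02,.12],"LF",c+rot(th)@[-.02,.12])
go([*d2w(c+rot(th)@[-.043,-.04]),.03])
E
```

```text
RB [-0.07978053 -0.11500352] RF [-0.11816001 -0.0956255 ] len 0.042994088965766133 inner corner [ 0.01756769 -0.13416608] flare tip [-0.04487719 -0.13792659]
by tool: c [-0.04990365  0.00656015] by cam [-0.04816119  0.00339813]
LB [0.01902421 0.1068046 ] LF [-0.01721334  0.12374096]
t 17.05 tcp [ 0.5032 -0.2054  0.1209] dock [-0.1169 -0.1367] yaw -29.83 F [ 0.3 -0.4 -0.5]
tool shift -0.0427 -0.1183 dz 0.0909
```

```bash
python3 -m creep '[[[-0.014,-0.03,0,0,0,0,0.094],[-0.014,-0.03,0,0,0,0,0.094],[-0.014,-0.03,0,0,0,0,0.094],[-0.001,-0.028,0,0,0,0,0.094],[0,0,0.03,0,0,0,0.094],[0,0,0.03,0,0,0,0.094],[0,0,0.02,0,0,0,0.094],[0,0,0.01,0,0,0,0.094],[0,0,0,0,0,0,0.094]]]'
python3 - <<'E'
from h import *
c=np.array([-.049,.005]);go([*d2w(c+rot(-25.05)@[-.028,-.04]),.03])
E
```

```text
time_s: 18.18
tcp_pos: [0.525, -0.0816, 0.0307]
tool_rot: [3.141, 0.001, -0.523]
ft_force: [-0.1, -0.1, 0.6]
width: 0.998
grasp_force: 0.0
t 18.18 tcp [ 0.525  -0.0816  0.0307] dock [-0.1058 -0.0115] yaw -29.96 F [-0.1 -0.1  0.6]
tool shift 0.0165 0.001 dz 0.0007
```

```bash
python3 -m creep '[[[0.006,0,0,0,0,0,0.094],[0.005,0.001,0,0,0,0,0.094],[0.005,0,0,0,0,0,0.094],[0.004,0.0004,0,0,0,-1.5,0.094],[0.004,0.0004,0,0,0,-1.5,0.094],[0.004,0.0004,0,0,0,-1.5,0.094],[0.004,0.0004,0,0,0,-1.5,0.094],[0.004,0.0004,0,0,0,-1.5,0.094],[0.004,0.0004,0,0,0,-1.5,0.094],[0.004,0.0004,0,0,0,-1.5,0.094],[0,0,0,0,0,0,0.094]]]'
python3 - <<'E'
from h import *
p,y=st();th=y-DY;c=w2d(p[:2])-rot(th)@[-.028,-.04]
print("c if stuck",c,th,"LB",c+rot(th)@[.02,.12],"RB",c+rot(th)@[.02,-.12])
im=imaging.capture("top");cv2.imwrite("pics/t9.png",im);cv2.imwrite("pics/w9.png",imaging.capture("wrist"))
# is the back-left area as predicted: grey carrier vs bench mask
hsv=cv2.cvtColor(im,cv2.COLOR_BGR2HSV)
for k in("LB","LF"):
  q=c+rot(th)@[.02 if k=="LB" else -.02,.12];print(k,proj("top",[[*d2w(q),.03]]))
u=im[165:205,215:275];s=cv2.cvtColor(u,cv2.COLOR_BGR2HSV)
for r in range(0,40,1): print(165+r,"".join("#" if x[2]<90 else ("+" if x[1]<50 and x[2]<185 else ("W" if x[1]<50 else ".")) for x in s[r]))
E
```

```text
time_s: 19.55
tcp_pos: [0.5623, -0.1053, 0.0308]
tool_rot: [3.141, 0.001, -0.341]
ft_force: [-1.6, -0.7, -1.5]
width: 0.998
grasp_force: 1.1
t 19.55 tcp [ 0.5623 -0.1053  0.0308] dock [-0.0666 -0.032 ] yaw -19.57 F [-1.6 -0.7 -1.5]
c if stuck [-0.02939485 -0.00034808] -14.635104772395678 LB [0.02027571 0.11070522] RB [-0.04036323 -0.12150787]
LB [[233.57679157 169.83369367]]
LF [[228.57428573 182.82050547]]
165 .........WWWWWWWWWWW..........................+........+....
166 .........WWWWWWWWWWWWWWWWWWWWW.........................++++.
167 .........WWWWWWWWWW+++WWWWWWWWWWWWWWWWWWW....+.........###.+
168 .........WWWWWWWWWW++WWWWWWWWWWWWWWWWWWWWWWWW+........##....
169 .........+W+WWWWWWWWWWWWWWWWWWWWWWWWWWWWWWW+++........##....
170 .........WWWW++++++++++WWWWWWWWWWWWWWWWWWWW++.........#.....
171 .........WWWW+...++++++++++++++++WWWWWWWWW++..........#.....
172 .........WWWWW...+++++++++......++++++++++++..........+.....
173 .........WWWWW...++W++++++++.............##++.........#.....
174 ........+WWWW+...++++#++++WW++W...........#+.........+......
175 .......#++++W+..+++++++++++++W+++W.
[... 1210 characters left out ...]
+.........#####++......++#####..........+##....+..
195 .........###++++++.########.....########...........#........
196 .........+++++++++##########...+########.........#.#.+......
197 .........+++++++++##########....########........##...+......
198 ..#.....+++++W++++##########...###++###........#+##.+.......
199 ........++++++++++##########...###+####.......####.+........
200 ...#....++++++++++##+#######...########......###.#...#......
201 ....#...++++++++++##+#######...+#######.....#####...........
202 .....#..++++++++++#########......+#####....#####+...........
203 ......#...++.+++++#########.......+++##...###+##............
204 ..................#########...........#...#######...........
```

The mask matches the predicted pose: left corners at about (229,182) and (232,171), 5–7 mm from the left cheek. I continue the swing.

```bash
python3 -m creep '[[[0.004,0.0004,0,0,0,-1.5,0.094],[0.004,0.0004,0,0,0,-1.5,0.094],[0.004,0.0004,0,0,0,-1.5,0.094],[0.004,0.0004,0,0,0,-1.5,0.094],[0.004,0.0004,0,0,0,-1.5,0.094],[0.004,0.0004,0,0,0,-1.5,0.094],[0.004,0.0004,0,0,0,-1.5,0.094],[0.003,0.0003,0,0,0,-1.5,0.094],[0.003,0.0003,0,0,0,-1.5,0.094],[0,0,0,0,0,0,0.094]]]'
python3 - <<'E'
from h import *
p,y=st();th=y-DY;c=w2d(p[:2])-rot(th)@[-.028,-.04]
print("c if stuck",c,th,"LB",c+rot(th)@[.02,.12],"RB",c+rot(th)@[.02,-.12])
E
```

```text
time_s: 20.9
tcp_pos: [0.5953, -0.1163, 0.0311]
tool_rot: [-3.141, -0.001, -0.105]
ft_force: [0.7, 0.1, -0.2]
width: 0.999
grasp_force: 0.1
t 20.9 tcp [ 0.5953 -0.1163  0.0311] dock [-0.0328 -0.04  ] yaw -6.02 F [ 0.7  0.1 -0.2]
c if stuck [-0.00401185 -0.00058651] -1.0929023555316455 LB [0.01827334 0.11901018] RB [ 0.01369568 -0.12094616]
```

Now I press gently home, watching the force.

```bash
python3 -m creep '[[[0.002,0,0,0,0,-1.1,0.094],[0.0015,0,0,0,0,0,0.094],[0.001,0,0,0,0,0,0.094]]]' ; python3 -m creep '[[[0.001,0,0,0,0,0,0.094],[0.001,0,0,0,0,0,0.094]]]'; python3 -c "
from h import *
st()"
```

```text
time_s: 21.28
tcp_pos: [0.5985, -0.1166, 0.0309]
tool_rot: [-3.142, 0.002, -0.086]
ft_force: [-10.1, 0.3, 6.6]
width: 1.003
grasp_force: 5.3
time_s: 21.52
tcp_pos: [0.5987, -0.1166, 0.0305]
tool_rot: [-3.141, 0.006, -0.086]
ft_force: [-22.6, 1.1, 16.3]
width: 1.0
grasp_force: 11.6
t 21.52 tcp [ 0.5987 -0.1166  0.0305] dock [-0.0294 -0.0401] yaw -4.93 F [-22.6   1.1  16.3]
```

22 N against the rail: it is seated. I back off, lift clear and check.

```bash
python3 -m creep '[[[-0.003,0,0,0,0,0,0.094],[-0.006,0,0,0,0,0,0.094],[-0.01,0,0,0,0,0,0.094],[-0.01,0,-0.01,0,0,0,0.094],[0,0,-0.03,0,0,0,0.094],[-0.02,0,-0.03,0,0,0,0.094],[-0.02,0,-0.03,0,0,0,0.094],[0,0,0,0,0,0,0.094]]]'
python3 - <<'E'
from h import *
st();im=imaging.capture("wrist");cv2.imwrite("pics/w10.png",im);cv2.imwrite("pics/t10.png",imaging.capture("top"))
for nm,q in(("railL",[.02,.1,.026]),("railR",[.02,-.1,.026]),("backL",[.02,.12,.03]),("backR",[.02,-.12,.03]),("frontL",[-.02,.12,.03]),("frontR",[-.02,-.12,.03])):
  print(nm,proj("wrist",[[*d2w(q[:2]),q[2]]]).round(1))
g=cv2.cvtColor(im,cv2.COLOR_BGR2HSV)
def cls(x): return "#" if x[2]<60 else "." if x[1]>60 else "W" if x[2]>130 else "+"
for r in range(60,240,5): print(r,"".join(cls(g[r,c]) for c in range(60,520,4)))
E
```

```text
time_s: 22.52
tcp_pos: [0.5323, -0.1112, 0.1338]
tool_rot: [3.141, -0.004, -0.087]
ft_force: [0.3, 0.6, 0.3]
width: 1.002
grasp_force: 0.0
t 22.52 tcp [ 0.5323 -0.1112  0.1338] dock [-0.0959 -0.0404] yaw -4.97 F [0.3 0.6 0.3]
railL [[96.9 69.9]]
railR [[354.   67.9]]
backL [[69.5 69.9]]
backR [[381.3  67.3]]
frontL [[ 75.5 122.6]]
frontR [[378.1 121.2]]
60 WWWWWW#+WWWWWWWWWWWWWWWWWWWW##+WWWWWWWWWWWWWWWWWWWWWW+##WWWWWWWWWWWWWWWWWWWW##+WWWWWWWW............................
65 WWWWWW##+WWWWWWWWWWWWWWWWWWW+#WWWWWWWWWWWWWWWWWWWWWWWW++WWWWWWWWWWWWWWWWWWWW+#WWWWWWWWW............................
70 WWWWWWWWWWWWWWWWWWWWWWWWW++++++++++++++++++++++++++++++++++++++++++++++++++++++++++++++............................
75 WW++++++++++++++++++++++++++++++++++++++++++++++++++++++++++++++++++++++++++++++.##WWWW............................
80 WW+++++++++++++########+########+########+##WW+###+########+########+########+++.##WWWW............................
85 WWW++++###+########.++++##+++++++#++++++#++WWWWW+#++++++###+++######++++++###+++.##W+#.............................
90 WWW++++###++#######.+W++##+
[... 2867 characters left out ...]
#...................................................................................................
215 .............##....................................................................................................
220 ...................................................................................................................
225 ...................................................................................................................
230 ...................................................................................................................
235 ...................................................................................................................
```

```bash
python3 - <<'E'
from h import *
g=cv2.cvtColor(cv2.imread("pics/w10.png"),cv2.COLOR_BGR2GRAY).astype(int)
for c in(90,105,160,225,290,345,362):
  col=g[40:135,c-3:c+4].mean(1); print(c,"".join(f"{int(v):4d}" for v in col[22:42]),"|",*[int(v) for v in col[74:88]])
E
```

```text
90   59  59  58  62  74  80  99 135 153 147 101  90  98  98  97  97  98  95  80  53 | 42 39 79 97 99 99 98 97 99 83 41 61 99 99
105  156 156 157 156 155 156 156 156 154 134  90  94  99  98  98  98  99  91  69  39 | 89 73 90 100 99 100 99 100 96 81 75 84 102 128
160  159 158 159 158 159 159 158 153 120  92  99 101 100 101 101 100  87  56  31  27 | 54 90 102 101 101 101 101 99 81 37 105 129 128 129
225  159 160 160 160 160 160 156 132  97 101 103 103 103 104 102  91  71  57  57  57 | 86 100 104 103 104 104 102 91 60 82 118 130 129 130
290  161 160 160 161 161 161 138  99  96 102 103 105 104 106 103  87  45  26  26  27 | 96 103 103 104 106 105 102 86 50 110 130 129 130 130
345  160 160 161 160 161 160 153  82  92 102 103 103 104 106 102  89  60  28  27  26 | 94 104 106 106 106 105 101 86 57 93 130 130 129 129
362  114 115 123 139 157 160 159  98  90 102 101 104 104 105 105  92  67  27  25  26 | 95 103 105 105 107 107 104 88 63 84 128 128 129 128
```

The rail meets the carrier's back along its whole length. The front edge matches the home projection, and the tool is clear.

```bash
python3 -c "
from h import *
print(workorder.sign_off())"
```

```text
the job is handed in; nothing more can be done
None
```

The carrier is in the dock with its back side flat against the back rail. The last camera measurements put it within about 2 mm of home; the vials last showed clearly upright just before the final swing. I handed the job in at about 22.6 s with the gripper clear; sign-off returned no verdict.

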